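# Bar and lock the earring tray

### The arm

A 7-joint arm with a two-finger parallel gripper is mounted at the origin on the work surface. World frame = base frame: x ahead of the robot, y to its left, z up, the work surface at z = 0. Lengths are in m, angles in rad, forces in N, time in s.
With the tool pointing down it reaches from about 0.425 to 0.925 m from the base axis. Payload 6.8 kg.
Tool frame: the origin (TCP) lies at the very end of the fingers, on their centre line; the grasp point (between the pads) lies 19 mm behind it (r.grip_depth is the distance from the TCP to the grasp point, in m); z points along the fingers, y is the direction in which the jaws open and shut (so a half turn about z gives the same grasp; the last joint's range is limited). The gripper opens to 85 mm and grips with 20 to 120 N. Pads are 22 mm wide; open, the fingers measure 114 mm over their backs; the gripper's body (76 mm by 85 mm) begins 54 mm behind the grasp point. The pads swing forward as they close: fully open they stand 13 mm farther back than shut.
Start: joints at [-1.251, 0.477, 0.022, 1.555, -0.011, 1.109, -0.083], TCP at [0.28, 0.614, 0.231] pointing down, gripper open.
Joint ranges: [-2.96, 2.96], [-0.34, 2.1], [-1.41, 1.46], [0.24, 2.44], [-1.37, 4.51], [0.17, 1.92], [-2.96, 2.96]. Speed limits (rad/s): [2.39, 2.39, 3.14, 3.14, 3.14, 3.14, 3.14].

### API

Orientations are given as a rotation vector (axis times angle).
In Python, from bench import status, eyes, workorder, spotter, r gives the robot as it stands.
- The arm moves only by the tool drive_tool, never from a script. Its argument "commands" is a list of rows, each an object of numbers: "rx", "ry", "rz": the turn, a rotation vector about the world's x, y, z normalised to -1 to 1, where 1 is 8 degrees; "tx", "ty", "tz": the shift along the world's x, y, z normalised to -1 to 1, where 1 is 20 mm; "grip": the closure, from -1 (fully open) to 1 (shut). A call has 1 to 10 rows; each row shifts and turns the commanded pose from where the row before left it; what a row does not reach is not made up. A row lasts 1/8 s, in which the tool goes at most 62.5 mm and 10.7 degrees, less where a joint would pass 70% of its speed; a pose out of reach is approached as far as the arm can. A call with a number of a shift or a turn outside -1 to 1 is refused whole. A call with a gripper value outside its range is refused whole. The fingers move at their own pace and stop on an object; "grip_force" is the grip in N (left out, the last holds). Time passes only in rows, so rows that do not move let the fingers close. It gives the time, the measured TCP pose, the force and the opening at its end, in the units of the state.
- status.get_obs(): the state, without advancing time (a new reading comes with each control period).
- eyes.grab_frame(name): name is "side" or "top"; returns a dict with "frame" (384x512x3 uint8, blue, green, red), "range_z" (384x512 float32, m along the optical axis (not along the pixel's ray), 0 where there is no reading), "fx", "fy", "cx", "cy" (pixels), "T" (4x4, takes a point from camera to world coordinates). Camera axes: x right, y down, z forward; pixel columns grow to the right and rows downward; lengths in m; the calibration is good to about 2 mm. A picture is of the moment at which its call begins.
- workorder.hand_in(): hands the job in, once; it reports no verdict.
Trained networks look in the newest picture that a camera, given by its name, has taken for a name from the list of things; names that differ only in an ending like _2 or _b are one class to them, and where a whole thing is asked for, a point or a joint stands for the part that bears it (a point fixed in the world has none). Each returns a list of dicts, best first, with "confidence" (0 to 1); they miss things now and then, are a little off and sometimes report something else, mostly with a low value. They report only what shows in the picture. A call takes as long as a camera call. They do not tell look-alikes from the thing itself.
- spotter.boxes_of(camera, target): "position" ([column, row] as shares, 0 to 1, of the picture: columns of its width, rows of its height, amid what is visible of it).
- spotter.masks_of(camera, target): "mask" (384x512 bool, what is visible of it) and "position" ([column, row] as shares, 0 to 1, of the picture: columns of its width, rows of its height, amid what is visible of it).
The state is a dict: "clock": time; "joints": joint angles; "qvel": joint speeds; "tau": joint torques, N m; "tcp_pos": TCP position; "orientation": TCP orientation; "contact_force": force on the tool from outside, world axes, zero at the start; "moment": the same for the moment, N m; "grip_width": finger opening in m.
Only numpy, scipy, OpenCV 4.12 (cv2) and the standard library are available. Lean on these libraries where they do the work, as an engineer would, in place of code of your own. Each camera call takes 0.05 s, during which the arm holds its last target.

### The job

Close up the earring tray on this market stall: lay the loose bar with the red grip across the tray's two cradles and let go of it, then take the orange key from its wooden stand, push it fully home into the tray's lock past the sticky pins, and only then turn it a quarter turn clockwise (seen from above) so that the bolt slides over the bar. The lock springs back, so finish still gripping the key and holding it turned to its stop. Leave the potted plant, the ring cone and the gift box where they stand.

Things in the scene. Friction and masses are not known exactly. Their poses are not given: they have to be found in the camera images.
- tray: Fixed shallow wooden tray 200 (x) x 280 mm (y), rim 28 mm high, with earring cards lying in it (under 20 mm); origin under its centre. On it stand two dark steel cradles and the lock's 70 x 70 mm steel case, 70 mm high.
- bar_seat (a point): Midway between the two cradles, at seat height (46 mm above the table), in the tray's axes, z up; the bar's underside centre belongs here, bar along y. Cradles: open-topped U's centred at y = +110 and -110 mm, 30 mm long (y), gap 26 mm wide (x), cheeks 6 mm thick rising 12 mm above the seat.
- bar_grip (a point): Loose aluminium bar 240 mm long (y), 16 wide (x), 12 high, black ends; on its middle a red grip block 60 (y) x 16 (x) x 22 mm high, flush at the sides, 34 mm high in all; 0.15 to 0.31 kg. It starts flat on the table beside the tray. Point: on the bar's middle, 22 mm above its underside, z up. Either way round is the same.
- bar_under (a point): The same bar: centre of its underside, 22 mm below bar_grip, same axes.
- lock_face (a point): Fixed point: centre of the lock's round brass plug (34 mm), flush in the top of its case, 70 mm above the table; tray's axes. At rest the black keyway lies along x: 14 x 5.4 mm, 34 deep, straight down, 1 mm lead-in. Two sticky spring pins in its narrow ends, 13 and 21 mm down: some 6 to 18 N of push to pass each; grip firmly, wiggle if it sticks.
- lock (a joint): Turn of the lock's plug, rad: 0 at rest, grows clockwise seen from above to the stop at 1.571 (a quarter). A spring turns it back (0.02 N m at rest, 0.11 at the stop). The key has about 0.12 rad of play in the keyway, so the key turns about 1.7 rad to reach the stop.
- bolt_tip (a point): Tip of the brass bolt, 14 mm wide, 61 to 67 mm above the table, in the side of the lock case; the turning lock drives it 32 mm along the tray's +x, over the bar's end (bar's top at 58 mm when seated).
- key_bow (a point): Loose key, 40 g, upright in its stand, z up. Point: centre of its orange bow, 32 mm wide (x), 10 thick (y), 32 high; 24 mm above the underside of the steel shoulder (18 x 9 x 8 mm) and 54 mm above the tip. Blade in line with the bow: 12 (x) x 4 (y) mm, 30 long, tip pointed and rounded. Either way round fits the lock.
- key_shoulder (a point): The same key: centre of the shoulder's underside, where the blade begins (tip 30 mm below). Fully home, it rests on the lock's face, as it rests on the stand's top at the start.
- stand: Fixed wooden key stand 60 x 60 mm, 45 mm high, origin under its centre. The blade stands in a slot along its x, 36 mm deep, 1 mm of room all round: lift the key straight up 35 mm. Stand and bar lie on opposite sides of the tray, either way round.
- plant: Bystander: small succulent in a white square pot, 56 mm square, 85 mm high; origin under its centre.
- cone: Bystander: dark wooden ring cone, 52 mm across, 78 mm high; origin under its centre.
- giftbox: Bystander: dark red gift box 85 x 110 x 35 mm; origin under its centre.
There are look-alikes about, which are no part of the job. There is more than one size of the part that bears key_bow; the job needs the smaller.

How it is judged:
By the outcome, as a careful person would: the job done as asked, in the order asked, and still so for the second after the job is handed in, while the arm keeps its last pose, push and grip.
It also fails if it takes over 62 s, if anything falls off the work surface, if the arm or the gripper's body presses on something with over 40 N, if the wrist force passes 120 N, or if a joint passes its speed limit or range.

## Working session

There is one attempt and no reset: what is moved stays moved. The work goes in short steps, Python scripts to look and compute and a tool call to move; the robot and the scene stay as the last step left them, time stands still between calls to the robot, and variables do not carry over. Pictures are saved under pics/ and viewed, and the job is handed in when it is done.

Besides the shell and the picture viewer there is one more tool, called after "Emit:" in YAML: its name, and indented under it one key for each argument. drive_tool: Moves the arm, as the interface text tells. Scaled input: -1 to 1 covers 20 mm each way for a shift and 8 degrees each way for a turn. Its arguments: {"type":"object","properties":{"commands":{"type":"array","items":{"type":"object","properties":{"rx":{"type":"number"},"ry":{"type":"number"},"rz":{"type":"number"},"tx":{"type":"number"},"ty":{"type":"number"},"tz":{"type":"number"},"grip":{"type":"number"}}}},"grip_force":{"type":"number"}},"required":["commands"]}

```bash
mkdir -p pics; ls
cat > h.py <<'E'
import numpy as np,cv2
from bench import status, eyes, workorder, spotter, r
def world(f,u,v,z=None):
    z=f["range_z"][int(v),int(u)] if z is None else z
    p=np.array([(u-f["cx"])/f["fx"]*z,(v-f["cy"])/f["fy"]*z,z,1]); return (f["T"]@p)[:3]
def cloud(f,m=None):
    Z=f["range_z"]; v,u=np.nonzero((Z>0) if m is None else (m&(Z>0)))
    z=Z[v,u]; P=np.stack([(u-f["cx"])/f["fx"]*z,(v-f["cy"])/f["fy"]*z,z,np.ones_like(z)]); return (f["T"]@P)[:3].T,u,v
E
python3 - <<'E'
from h import *
o=status.get_obs(); print(o)
for c in("top","side"):
    f=eyes.grab_frame(c); cv2.imwrite(f"pics/{c}0.png",f["frame"]); np.savez(f"{c}0.npz",**f)
    print(c,f["T"].round(3).tolist(),f["fx"])
    for t in("tray","bar_grip","key_bow","stand","lock","plant","cone","giftbox","bolt_tip"):
        try:
            for m in spotter.masks_of(c,t):
                P,u,v=cloud(f,m["mask"]); 
                print(t,round(m["confidence"],2),(np.array(m["position"])*[512,384]).round(),m["mask"].sum(),np.median(P,0).round(3),P.min(0).round(3),P.max(0).round(3))
        except Exception as e: print(t,e)
E
```

```text
pics
{'clock': 0.0, 'joints': array([-1.25106241,  0.47778086,  0.02236339,  1.55647281, -0.01150225,
        1.10927801, -0.08310455]), 'qvel': array([-0.00054601, -0.00127778,  0.00070321,  0.00185613, -0.00100458,
       -0.00070361, -0.00148321]), 'tau': array([-7.40131109e-04, -5.96460736e+01,  1.60785835e+00, -2.81197089e+01,
        1.25775495e-02,  9.49254289e-03,  1.28239324e-05]), 'tcp_pos': array([0.27983787, 0.61360591, 0.23033005]), 'orientation': array([-6.66882216e-01, -3.06974516e+00,  2.81792750e-03]), 'contact_force': array([-0.50462642,  0.42627221,  0.29488336]), 'moment': array([ 0.00927214,  0.03017935, -0.02340943]), 'grip_width': 0.08511322749500969}
top [[-0.004, -0.991, 0.137, 0.357], [-1.0, 0.004, -0.002, 0.007], [0.001, -0.137, -0.991, 1.316], [0.0, 0.0, 0.0, 1.0]] 363.2022685072178
tray 0.88 [254. 193.] 4424 [0.543 0.014 0.013] [ 0.422 -0.146 -0.007] [0.666 0.169 0.076]
bar_grip 0.66 [331. 195.] 244 [ 0.533 -0.252  0.012] [ 0.51  -0.383 -0.002] [ 0.562 -0.152  0.039]
bar_grip 0.5 [170. 183.] 35 [0.573 0.304 0.08 ] [0.56  0.298 0.046] [0.587 0.318 0.086]
s
[... 933 characters left out ...]
[0.562 0.245 0.001] [0.602 0.317 0.089]
stand 0.64 [221. 277.] 461 [0.572 0.325 0.045] [ 0.54   0.271 -0.   ] [0.615 0.345 0.052]
stand 0.19 [329. 133.] 524 [ 0.287 -0.385  0.035] [ 0.241 -0.519 -0.002] [ 0.329 -0.343  0.042]
lock 0.47 [264. 169.] 60 [ 0.512 -0.103  0.071] [ 0.497 -0.123  0.066] [ 0.526 -0.086  0.075]
plant 0.84 [169. 226.] 528 [0.773 0.187 0.058] [ 0.746  0.079 -0.003] [0.836 0.203 0.089]
cone 0.71 [193. 158.] 187 [ 0.779 -0.156  0.024] [ 0.756 -0.239 -0.002] [ 0.814 -0.139  0.08 ]
giftbox 0.86 [329. 134.] 543 [ 0.284 -0.381  0.035] [ 0.234 -0.491 -0.008] [ 0.329 -0.343  0.042]
bolt_tip 0.45 [247. 175.] 45 [ 0.565 -0.084  0.068] [ 0.544 -0.093  0.059] [ 0.583 -0.074  0.072]
```

Run:
```python
import cv2
a=cv2.imread("pics/top0.png");b=cv2.imread("pics/side0.png")
cv2.imwrite("pics/topc.png",cv2.resize(a[110:300,130:400],None,fx=2.9,fy=2.9,interpolation=2))
cv2.imwrite("pics/sidec.png",cv2.resize(b[110:320,150:400],None,fx=2.8,fy=2.8,interpolation=2))
```

```text
(no output)
```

View pics/topc.png

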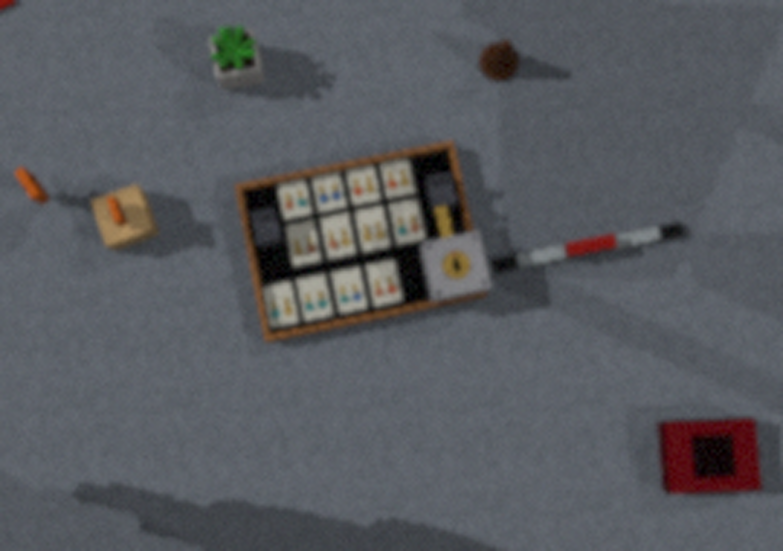

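View pics/sidec.png

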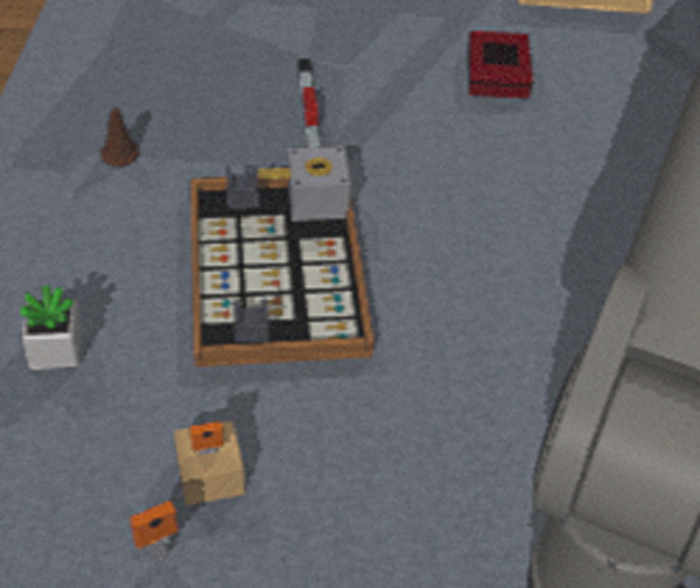

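View pics/side0.png

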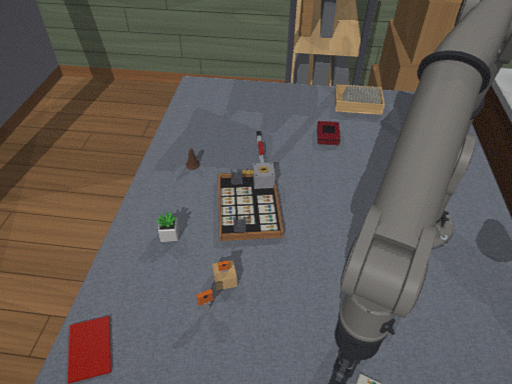

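```bash
cat >> h.py <<'E'
def plane(f,u,v,z):
    u=np.asarray(u,float);v=np.asarray(v,float)
    d=np.stack([(u-f["cx"])/f["fx"],(v-f["cy"])/f["fy"],np.ones_like(u)],-1)@f["T"][:3,:3].T
    o=f["T"][:3,3]; s=(z-o[2])/d[...,2]; return o+s[...,None]*d
def proj(f,p):
    q=np.linalg.inv(f["T"])@np.append(p,1); return q[0]/q[2]*f["fx"]+f["cx"],q[1]/q[2]*f["fy"]+f["cy"]
def rect(P):
    (c,s,a)=cv2.minAreaRect((P[:,:2]*1000).astype(np.float32)); return np.round(c,1),np.round(s,1),round(a,1)
E
python3 - <<'E'
from h import *
for c in("top","side"):
    f=dict(np.load(f"{c}0.npz"))
    ims=[eyes.grab_frame(c) for _ in range(4)]
    f["frame"]=np.mean([f["frame"]]+[i["frame"] for i in ims],0).astype(np.uint8)
    f["range_z"]=np.median([f["range_z"]]+[i["range_z"] for i in ims],0); np.savez(f"{c}0.npz",**f)
    P,u,v=cloud(f); hsv=cv2.cvtColor(f["frame"],cv2.COLOR_BGR2HSV)[v,u].astype(int); H,S,V=hsv.T
    X,Y,Z=P.T
    roi=lambda a,b,cc,d:(X>a)&(X<b)&(Y>cc)&(Y<d)
    print(c,"table z",np.median(Z[roi(.3,.4,-.1,.1)]),Z[roi(.3,.4,-.1,.1)].std())
    def show(n,m,z):
        Q=plane(f,u[m],v[m],z)
        print(n,m.sum(),"depth mean",P[m].mean(0).round(4),"plane mean",Q.mean(0).round(4),"rect",rect(Q))
    # red grip
    red=(S>140)&((H<6)|(H>172))&(V>70)&roi(.45,.62,-.4,-.13)
    show("red",red,.034); show("redtop",red&(Z>.028),.034)
    bar=roi(.45,.62,-.45,-.13)&(Z>.006); 
    lock=roi(.44,.6,-.17,-.04)&(Z>.064)&(Z<.078)&(S<60); show("locktop",lock,.07)
    br=roi(.47,.54,-.15,-.05)&(H>15)&(H<32)&(S>90)&(Z>.06); show("brass",br,.07)
    bolt=roi(.53,.6,-.15,-.05)&(H>15)&(H<32)&(S>90)&(Z>.05); show("bolt",bolt,.067)
    orr=(S>140)&(H>4)&(H<16)&(V>70)&(Z>.05)
    show("key",orr&roi(.53,.63,.25,.35),.09); 
    show("big",orr&roi(.56,.67,.37,.45),.08)
    st=roi(.52,.63,.25,.35)&(Z>.038)&(Z<.05)&(H>8)&(H<26)&~orr; show("stand",st,.045)
    crd=roi(.5,.63,-.16,.19)&(Z>.048)&(Z<.066)&(S<90)&(V<90)
    show("cradA",crd&(Y>.08),.058); show("cradB",crd&(Y<-.06)&(X>.57),.058)
    rim=roi(.4,.7,-.2,.2)&(Z>.02)&(Z<.036)&(H>5)&(H<20)&(S>110); show("rim",rim,.028)
E
```

```text
top table z -0.0011102007163666938 0.0014537305856872128
red 71 depth mean [ 0.536  -0.2701  0.0292] plane mean [ 0.5354 -0.269   0.034 ] rect (array([ 535.3, -269. ]), array([15.4, 56.5]), 11.1)
redtop 60 depth mean [ 0.5368 -0.2692  0.0322] plane mean [ 0.5365 -0.2688  0.034 ] rect (array([ 536.6, -268.7]), array([12.6, 56.5]), 11.1)
locktop 337 depth mean [ 0.509  -0.0989  0.0686] plane mean [ 0.5088 -0.0987  0.07  ] rect (array([508.9, -98.9]), array([70.1, 70. ]), 11.8)
brass 66 depth mean [ 0.5083 -0.0998  0.0687] plane mean [ 0.5081 -0.0997  0.07  ] rect (array([507.6, -99.9]), array([27.7, 27.9]), 89.2)
bolt 44 depth mean [ 0.5617 -0.0851  0.0656] plane mean [ 0.5614 -0.085   0.067 ] rect (array([561.4, -85.1]), array([36.7, 13.6]), 13.1)
key 38 depth mean [0.5737 0.305  0.0778] plane mean [0.5716 0.3021 0.09  ] rect (array([571.5, 302.1]), array([34.4, 12.9]), 19.7)
big 50 depth mean [0.603  0.4057 0.0856] plane mean [0.6042 0.4076 0.08  ] rect (array([604.3, 407.6]), array([45.6, 14.2]), 34.7)
stand 254 depth mean [0.5748 0.306  0.0438] plane mean [0.5745 0.3057 0.045 ] rec
[... 1317 characters left out ...]
), array([29.8, 28.7]), 10.7)
big 165 depth mean [0.607  0.4123 0.0783] plane mean [0.6067 0.4131 0.08  ] rect (array([606.3, 412.7]), array([43.5, 32.4]), 32.6)
stand 316 depth mean [0.5756 0.3138 0.0458] plane mean [0.5758 0.3132 0.045 ] rect (array([577.2, 307. ]), array([60.1, 64.8]), 19.9)
cradA 45 depth mean [0.5579 0.1319 0.054 ] plane mean [0.5573 0.1352 0.058 ] rect (array([560.6, 133.1]), array([38.7, 32.8]), 15.0)
cradB 32 depth mean [ 0.6021 -0.0837  0.0552] plane mean [ 0.6016 -0.0807  0.058 ] rect (array([603.1, -82.7]), array([34.8, 40.1]), 9.4)
rim 446 depth mean [0.5366 0.0788 0.0276] plane mean [0.5365 0.0791 0.028 ] rect (array([547.2,  18.6]), array([196.8, 283.5]), 11.5)
```

Run:
```python
from h import *
for c,n in(("top",1),("side",1)):
    f=dict(np.load(f"{c}0.npz"))
    P,u,v=cloud(f); hsv=cv2.cvtColor(f["frame"],cv2.COLOR_BGR2HSV)[v,u].astype(int); H,S,V=hsv.T
    X,Y,Z=P.T
    m=(X>.48)&(X<.6)&(Y>-.42)&(Y<-.14)&(Z>.006)&(Z<.045)
    Q=plane(f,u[m],v[m],.012); print(c,m.sum(),rect(Q),rect(P[m]))
    d=P[m][:,:2]; w,e=np.linalg.eigh(np.cov(d.T)); a=e[:,1]; print(d.mean(0),np.degrees(np.arctan(-a[0]/a[1])))
```

```text
top 312 (array([ 539.3, -269.3]), array([ 17.9, 241.7]), 11.1) (array([ 538.6, -270. ]), array([ 16.5, 241.7]), 10.9)
[ 0.53805303 -0.26859369] 11.001626445451004
side 146 (array([ 544.8, -296.5]), array([ 18.9, 190.8]), 11.0) (array([ 545.5, -293.9]), array([ 16.5, 194. ]), 10.9)
[ 0.54377416 -0.28230954] 11.050645184222999
```

Emit:
drive_tool:
  commands:
    - {"tx":1,"ty":-1,"rz":-1,"grip":-1}
    - {"tx":1,"ty":-1,"rz":-1,"grip":-1}
    - {"tx":1,"ty":-1,"rz":-1,"grip":-1}
    - {"tx":1,"ty":-1,"rz":-1,"grip":-1}
    - {"tx":1,"ty":-1,"rz":-1,"grip":-1}
    - {"tx":1,"ty":-1,"rz":-1,"grip":-1}
    - {"tx":1,"ty":-1,"rz":-0.9,"grip":-1}
    - {"tx":1,"ty":-1,"grip":-1}
    - {"tx":1,"ty":-1,"grip":-1}
    - {"tx":1,"ty":-1,"grip":-1}

```text
validation failed for argument at $.co...
```

Emit:
drive_tool:
  commands:
    - {"tx":1.0,"ty":-1.0,"tz":0.0,"rx":0.0,"ry":0.0,"rz":-1.0,"grip":-1.0}
  grip_force: 60

```text
clock: 1.52
tcp_pos: [0.2976, 0.5958, 0.2311]
orientation: [-0.877, -3.015, -0.001]
contact_force: [0.5, -0.4, -0.5]
grip_width: 0.0852
```

Emit:
drive_tool:
  commands:
    - {"tx":1,"ty":-1,"tz":0,"rx":0,"ry":0,"rz":-1,"grip":-1}
    - {"tx":1,"ty":-1,"tz":0,"rx":0,"ry":0,"rz":-1,"grip":-1}
    - {"tx":1,"ty":-1,"tz":0,"rx":0,"ry":0,"rz":-1,"grip":-1}
    - {"tx":1,"ty":-1,"tz":0,"rx":0,"ry":0,"rz":-1,"grip":-1}
    - {"tx":1,"ty":-1,"tz":0,"rx":0,"ry":0,"rz":-1,"grip":-1}
    - {"tx":1,"ty":-1,"tz":0,"rx":0,"ry":0,"rz":-0.8,"grip":-1}
    - {"tx":1,"ty":-1,"tz":0,"rx":0,"ry":0,"rz":0,"grip":-1}
    - {"tx":1,"ty":-1,"tz":0,"rx":0,"ry":0,"rz":0,"grip":-1}
    - {"tx":1,"ty":-1,"tz":0,"rx":0,"ry":0,"rz":0,"grip":-1}
    - {"tx":1,"ty":-1,"tz":0,"rx":0,"ry":0,"rz":0,"grip":-1}

```text
clock: 2.78
tcp_pos: [0.5006, 0.3936, 0.2314]
orientation: [-1.996, -2.426, -0.0]
contact_force: [-0.2, -0.1, -0.7]
grip_width: 0.0855
```

Emit:
drive_tool:
  commands:
    - {"tx":1,"ty":-1,"tz":0,"rx":0,"ry":0,"rz":0,"grip":-1}
    - {"tx":1,"ty":-1,"tz":0,"rx":0,"ry":0,"rz":0,"grip":-1}
    - {"tx":0,"ty":-1,"tz":0,"rx":0,"ry":0,"rz":0,"grip":-1}
    - {"tx":0,"ty":-1,"tz":0,"rx":0,"ry":0,"rz":0,"grip":-1}
    - {"tx":0,"ty":-1,"tz":0,"rx":0,"ry":0,"rz":0,"grip":-1}
    - {"tx":0,"ty":-1,"tz":0,"rx":0,"ry":0,"rz":0,"grip":-1}
    - {"tx":0,"ty":-1,"tz":0,"rx":0,"ry":0,"rz":0,"grip":-1}
    - {"tx":0,"ty":-1,"tz":0,"rx":0,"ry":0,"rz":0,"grip":-1}
    - {"tx":0,"ty":-1,"tz":0,"rx":0,"ry":0,"rz":0,"grip":-1}
    - {"tx":0,"ty":-1,"tz":0,"rx":0,"ry":0,"rz":0,"grip":-1}

```text
clock: 4.03
tcp_pos: [0.54, 0.1928, 0.2313]
orientation: [1.996, 2.426, 0.0]
contact_force: [0.3, 0.1, -0.5]
grip_width: 0.0853
```

Emit:
drive_tool:
  commands:
    - {"tx":0,"ty":-1,"tz":0,"rx":0,"ry":0,"rz":0,"grip":-1}
    - {"tx":0,"ty":-1,"tz":0,"rx":0,"ry":0,"rz":0,"grip":-1}
    - {"tx":0,"ty":-1,"tz":0,"rx":0,"ry":0,"rz":0,"grip":-1}
    - {"tx":0,"ty":-1,"tz":0,"rx":0,"ry":0,"rz":0,"grip":-1}
    - {"tx":0,"ty":-1,"tz":0,"rx":0,"ry":0,"rz":0,"grip":-1}
    - {"tx":0,"ty":-1,"tz":0,"rx":0,"ry":0,"rz":0,"grip":-1}
    - {"tx":0,"ty":-1,"tz":0,"rx":0,"ry":0,"rz":0,"grip":-1}
    - {"tx":0,"ty":-1,"tz":0,"rx":0,"ry":0,"rz":0,"grip":-1}
    - {"tx":0,"ty":-1,"tz":0,"rx":0,"ry":0,"rz":0,"grip":-1}
    - {"tx":0,"ty":-1,"tz":0,"rx":0,"ry":0,"rz":0,"grip":-1}

```text
clock: 5.28
tcp_pos: [0.5399, -0.0071, 0.2313]
orientation: [1.996, 2.426, 0.0]
contact_force: [0.9, -0.3, -0.1]
grip_width: 0.0857
```

Emit:
drive_tool:
  commands:
    - {"tx":0,"ty":-1,"tz":0,"rx":0,"ry":0,"rz":0,"grip":-1}
    - {"tx":0,"ty":-1,"tz":0,"rx":0,"ry":0,"rz":0,"grip":-1}
    - {"tx":0,"ty":-1,"tz":0,"rx":0,"ry":0,"rz":0,"grip":-1}
    - {"tx":0,"ty":-1,"tz":0,"rx":0,"ry":0,"rz":0,"grip":-1}
    - {"tx":0,"ty":-1,"tz":0,"rx":0,"ry":0,"rz":0,"grip":-1}
    - {"tx":0,"ty":-1,"tz":0,"rx":0,"ry":0,"rz":0,"grip":-1}
    - {"tx":0,"ty":-1,"tz":0,"rx":0,"ry":0,"rz":0,"grip":-1}
    - {"tx":0,"ty":-1,"tz":0,"rx":0,"ry":0,"rz":0,"grip":-1}
    - {"tx":0,"ty":-1,"tz":-1,"rx":0,"ry":0,"rz":0,"grip":-1}
    - {"tx":0,"ty":-1,"tz":-1,"rx":0,"ry":0,"rz":0,"grip":-1}

```text
clock: 6.52
tcp_pos: [0.54, -0.2071, 0.191]
orientation: [1.996, 2.425, 0.001]
contact_force: [0.1, 0.4, 0.3]
grip_width: 0.0854
```

Emit:
drive_tool:
  commands:
    - {"tx":0,"ty":-1,"tz":-1,"rx":0,"ry":0,"rz":0,"grip":-0.5}
    - {"tx":0,"ty":-1,"tz":-1,"rx":0,"ry":0,"rz":0,"grip":-0.3}
    - {"tx":-0.1,"ty":-1,"tz":-1,"rx":0,"ry":0,"rz":0,"grip":-0.2}
    - {"tx":0,"ty":-0.1,"tz":-1,"rx":0,"ry":0,"rz":0,"grip":-0.2}
    - {"tx":0,"ty":0,"tz":-1,"rx":0,"ry":0,"rz":0,"grip":-0.2}
    - {"tx":0,"ty":0,"tz":-1,"rx":0,"ry":0,"rz":0,"grip":-0.2}
    - {"tx":0,"ty":0,"tz":-1,"rx":0,"ry":0,"rz":0,"grip":-0.2}
    - {"tx":0,"ty":0,"tz":-1,"rx":0,"ry":0,"rz":0,"grip":-0.2}

```text
clock: 7.52
tcp_pos: [0.5382, -0.2674, 0.03]
orientation: [-1.996, -2.426, -0.0]
contact_force: [0.4, -0.1, 1.6]
grip_width: 0.0513
```

Last 22 mm down to z ≈ 0.008, then close.

Emit:
drive_tool:
  commands:
    - {"tx":0,"ty":0,"tz":-0.7,"rx":0,"ry":0,"rz":0,"grip":-0.2}
    - {"tx":0,"ty":0,"tz":-0.4,"rx":0,"ry":0,"rz":0,"grip":0}
    - {"tx":0,"ty":0,"tz":0,"rx":0,"ry":0,"rz":0,"grip":1}
    - {"tx":0,"ty":0,"tz":0,"rx":0,"ry":0,"rz":0,"grip":1}
    - {"tx":0,"ty":0,"tz":0,"rx":0,"ry":0,"rz":0,"grip":1}
    - {"tx":0,"ty":0,"tz":0,"rx":0,"ry":0,"rz":0,"grip":1}
  grip_force: 60

```text
clock: 8.28
tcp_pos: [0.5382, -0.2679, 0.0097]
orientation: [1.996, 2.425, 0.0]
contact_force: [0.7, 0.8, 1.7]
grip_width: 0.0146
```

Emit:
drive_tool:
  commands:
    - {"tx":0,"ty":0,"tz":0.5,"rx":0,"ry":0,"rz":0,"grip":1}
    - {"tx":0,"ty":0,"tz":1,"rx":0,"ry":0,"rz":0,"grip":1}
    - {"tx":0,"ty":0,"tz":1,"rx":0,"ry":0,"rz":0,"grip":1}
    - {"tx":0,"ty":0,"tz":1,"rx":0,"ry":0,"rz":0,"grip":1}
    - {"tx":0,"ty":0,"tz":1,"rx":0,"ry":0,"rz":0,"grip":1}
    - {"tx":0,"ty":0.5,"tz":1,"rx":0,"ry":0,"rz":0,"grip":1}
    - {"tx":0.3,"ty":1,"tz":0.5,"rx":0,"ry":0,"rz":0.06,"grip":1}
    - {"tx":0.3,"ty":1,"tz":0,"rx":0,"ry":0,"rz":0,"grip":1}
    - {"tx":0.3,"ty":1,"tz":0,"rx":0,"ry":0,"rz":0,"grip":1}
    - {"tx":0.3,"ty":1,"tz":0,"rx":0,"ry":0,"rz":0,"grip":1}

```text
clock: 9.52
tcp_pos: [0.5621, -0.176, 0.1288]
orientation: [-1.985, -2.434, 0.001]
contact_force: [-0.1, -0.0, -1.8]
grip_width: 0.0148
```

Emit:
drive_tool:
  commands:
    - {"tx":0.3,"ty":1,"tz":0,"rx":0,"ry":0,"rz":0,"grip":1}
    - {"tx":0.3,"ty":1,"tz":0,"rx":0,"ry":0,"rz":0,"grip":1}
    - {"tx":0.3,"ty":1,"tz":0,"rx":0,"ry":0,"rz":0,"grip":1}
    - {"tx":0,"ty":1,"tz":0,"rx":0,"ry":0,"rz":0,"grip":1}
    - {"tx":0,"ty":1,"tz":0,"rx":0,"ry":0,"rz":0,"grip":1}
    - {"tx":0,"ty":1,"tz":0,"rx":0,"ry":0,"rz":0,"grip":1}
    - {"tx":0,"ty":1,"tz":0,"rx":0,"ry":0,"rz":0,"grip":1}
    - {"tx":0,"ty":1,"tz":0,"rx":0,"ry":0,"rz":0,"grip":1}
    - {"tx":0,"ty":1,"tz":0,"rx":0,"ry":0,"rz":0,"grip":1}
    - {"tx":0,"ty":0.9,"tz":0,"rx":0,"ry":0,"rz":0,"grip":1}

```text
clock: 10.78
tcp_pos: [0.58, 0.0217, 0.1293]
orientation: [-1.986, -2.434, -0.0]
contact_force: [0.0, -0.3, -2.7]
grip_width: 0.0151
```

Run:
```python
from h import *
print(status.get_obs()["tcp_pos"],status.get_obs()["contact_force"],status.get_obs()["orientation"])
for c in("top","side"):
    f=eyes.grab_frame(c); cv2.imwrite(f"pics/{c}1.png",cv2.resize(f["frame"][110:290,150:400],None,fx=3,fy=3,interpolation=2)); np.savez(f"{c}1.npz",**f)
```

```text
[0.58003428 0.02165327 0.12929812] [ 0.03697352 -0.32666066 -2.66260414] [-1.98580105e+00 -2.43434497e+00 -1.52266362e-04]
```

View pics/side1.png

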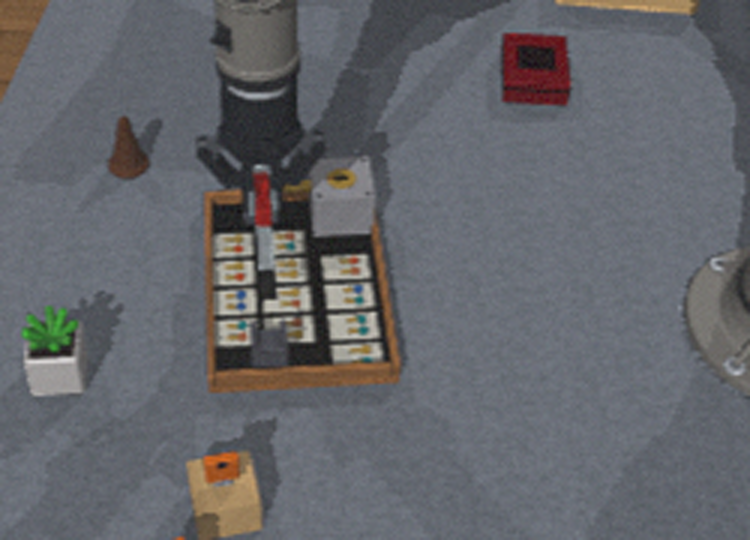

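View pics/top1.png

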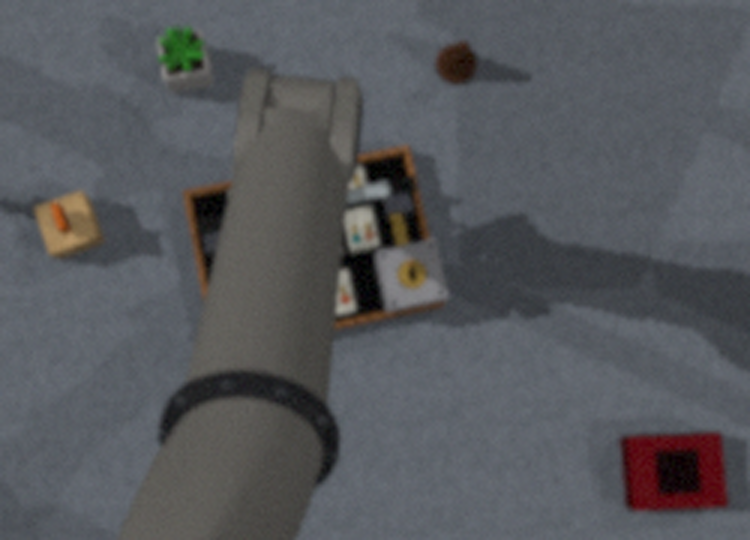

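Run:
```python
from h import *
f=dict(np.load("side1.npz")); P,u,v=cloud(f); hsv=cv2.cvtColor(f["frame"],cv2.COLOR_BGR2HSV)[v,u].astype(int); H,S,V=hsv.T
a=np.radians(11.5); R=np.array([[np.cos(a),np.sin(a)],[-np.sin(a),np.cos(a)]])
L=(P[:,:2]-[.5815,.0235])@R.T; Z=P[:,2]
red=(S>140)&((H<6)|(H>172))&(V>70)&(abs(L[:,1])<.06)&(Z>.1)
print("red",red.sum(),L[red].mean(0),L[red].min(0),L[red].max(0),Z[red].mean())
m=(abs(L[:,0])<.03)&(L[:,1]>.045)&(L[:,1]<.14)&(Z>.1)
print(m.sum(),L[m].mean(0),L[m].min(0),L[m].max(0)); print(np.polyfit(L[m][:,1],L[m][:,0],1))
f0=dict(np.load("side0.npz")); P,u,v=cloud(f0);L=(P[:,:2]-[.5815,.0235])@R.T;Z=P[:,2]
for s in(1,-1):
    m=(abs(L[:,0])<.04)&(abs(L[:,1]-s*.11)<.03)&(Z>.04)&(Z<.066); h=m&(Z>.051)
    print(s,L[h].mean(0),L[h].min(0),L[h].max(0))
```

```text
red 77 [-0.00034309  0.00721996] [-0.00726237 -0.03089531] [0.00723911 0.03052829] 0.1521597659388321
815 [-0.00444573  0.0558928 ] [-0.02999037  0.04502021] [0.0280328  0.12023882]
[-0.0245755  -0.00307213]
1 [0.0008831  0.10958364] [-0.01795132  0.08977435] [0.01963742 0.12378449]
-1 [-0.00734259 -0.10620411] [-0.03751571 -0.12635639] [ 0.01790711 -0.09641057]
```

Emit:
drive_tool:
  commands:
    - {"tx":0,"ty":0,"tz":-1,"rx":0,"ry":0,"rz":0,"grip":1}
    - {"tx":0,"ty":0,"tz":-1,"rx":0,"ry":0,"rz":0,"grip":1}
    - {"tx":0,"ty":0,"tz":-0.8,"rx":0,"ry":0,"rz":0,"grip":1}
    - {"tx":0,"ty":0,"tz":-0.5,"rx":0,"ry":0,"rz":0,"grip":1}
    - {"tx":0,"ty":0,"tz":-0.2,"rx":0,"ry":0,"rz":0,"grip":1}
    - {"tx":0,"ty":0,"tz":-0.1,"rx":0,"ry":0,"rz":0,"grip":1}
    - {"tx":0,"ty":0,"tz":0,"rx":0,"ry":0,"rz":0,"grip":1}

```text
clock: 11.75
tcp_pos: [0.5803, 0.0202, 0.0577]
orientation: [1.986, 2.434, 0.001]
contact_force: [0.2, 0.1, -2.4]
grip_width: 0.015
```

Emit:
drive_tool:
  commands:
    - {"tx":0,"ty":0,"tz":-0.1,"rx":0,"ry":0,"rz":0,"grip":1}
    - {"tx":0,"ty":0,"tz":-0.05,"rx":0,"ry":0,"rz":0,"grip":1}

```text
clock: 12.0
tcp_pos: [0.5805, 0.0203, 0.0557]
orientation: [1.986, 2.434, 0.002]
contact_force: [-5.6, 0.3, 17.5]
grip_width: 0.0148
```

Emit:
drive_tool:
  commands:
    - {"tx":0,"ty":0,"tz":0.05,"rx":0,"ry":0,"rz":0,"grip":0.4}
    - {"tx":0,"ty":0,"tz":0,"rx":0,"ry":0,"rz":0,"grip":0}
    - {"tx":0,"ty":0,"tz":0,"rx":0,"ry":0,"rz":0,"grip":0}
    - {"tx":0,"ty":0,"tz":0.5,"rx":0,"ry":0,"rz":0,"grip":0}
    - {"tx":0,"ty":0,"tz":1,"rx":0,"ry":0,"rz":0,"grip":0}
    - {"tx":0,"ty":0,"tz":1,"rx":0,"ry":0,"rz":0,"grip":0}
    - {"tx":0,"ty":0,"tz":1,"rx":0,"ry":0,"rz":0,"grip":-0.2}
    - {"tx":0,"ty":1,"tz":1,"rx":0,"ry":0,"rz":1,"grip":-0.2}
    - {"tx":0,"ty":1,"tz":0.5,"rx":0,"ry":0,"rz":1,"grip":-0.2}
    - {"tx":0,"ty":1,"tz":0.3,"rx":0,"ry":0,"rz":1,"grip":-0.2}

```text
clock: 13.25
tcp_pos: [0.5807, 0.0807, 0.1637]
orientation: [1.43, 2.795, 0.003]
contact_force: [0.2, 0.0, -0.8]
grip_width: 0.0514
```

Emit:
drive_tool:
  commands:
    - {"tx":0,"ty":1,"tz":0,"rx":0,"ry":0,"rz":1,"grip":-0.2}
    - {"tx":0,"ty":1,"tz":0,"rx":0,"ry":0,"rz":1,"grip":-0.2}
    - {"tx":0,"ty":1,"tz":0,"rx":0,"ry":0,"rz":1,"grip":-0.2}
    - {"tx":0,"ty":1,"tz":0,"rx":0,"ry":0,"rz":1,"grip":-0.2}
    - {"tx":0,"ty":1,"tz":0,"rx":0,"ry":0,"rz":1,"grip":-0.2}
    - {"tx":0,"ty":1,"tz":0,"rx":0,"ry":0,"rz":1,"grip":-0.2}
    - {"tx":0,"ty":1,"tz":0,"rx":0,"ry":0,"rz":1,"grip":-0.2}
    - {"tx":0,"ty":1,"tz":0,"rx":0,"ry":0,"rz":1,"grip":-0.2}
    - {"tx":0,"ty":1,"tz":0,"rx":0,"ry":0,"rz":1,"grip":-0.2}

```text
clock: 14.38
tcp_pos: [0.5805, 0.2605, 0.163]
orientation: [-0.486, 3.102, -0.001]
contact_force: [-0.4, -0.7, 0.1]
grip_width: 0.051
```

Run:
```python
from h import *
o=status.get_obs(); print(o["clock"],o["tcp_pos"],o["contact_force"],o["orientation"],o["joints"])
for c in("top","side"):
    f=eyes.grab_frame(c); cv2.imwrite(f"pics/{c}2.png",cv2.resize(f["frame"][110:320,150:400],None,fx=2.8,fy=2.8,interpolation=2)); np.savez(f"{c}2.npz",**f)
```

```text
14.375 [0.58054399 0.26048567 0.16301522] [-0.44504837 -0.65018749  0.12057348] [-4.85584567e-01  3.10202095e+00 -7.59094943e-04] [-0.54434335  0.48009517  0.03253312  1.72017242 -0.01725899  0.94010292
  1.37602293]
```

View pics/side2.png

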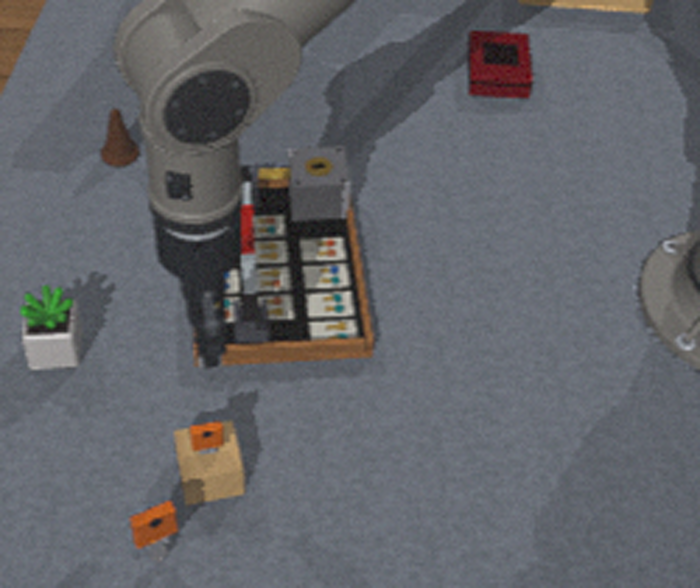

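View pics/top2.png

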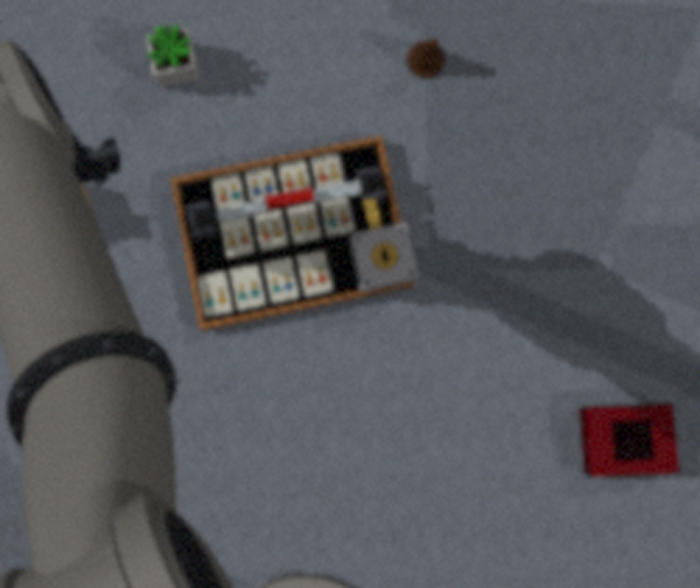

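```bash
cat >> h.py <<'E'
def boxmask(f,c,yaw,hx,hy,z0,z1,s=8):
    a=yaw;ex=np.array([np.cos(a),np.sin(a),0]);ey=np.array([-np.sin(a),np.cos(a),0])
    q=[proj(f,np.array([c[0],c[1],z])+sx*hx*ex+sy*hy*ey) for sx in(-1,1) for sy in(-1,1) for z in(z0,z1)]
    h=cv2.convexHull(np.array(q,np.float32)); M=cv2.moments(h); return M["m10"]/M["m00"],M["m01"]/M["m00"],M["m00"]
E
python3 - <<'E'
from h import *
from scipy.optimize import least_squares
for c in("top","side"):
    f=dict(np.load(f"{c}0.npz")); P,u,v=cloud(f)
    bgr=f["frame"].astype(float); w=np.clip(bgr[...,2]-bgr[...,0]*1.0,0,None)
    hsv=cv2.cvtColor(f["frame"],cv2.COLOR_BGR2HSV); o=((hsv[...,1]>150)&(hsv[...,0]>2)&(hsv[...,0]<14)&(hsv[...,2]>70)).astype(np.uint8)
    n,l,st,ce=cv2.connectedComponentsWithStats(o)
    for i in range(1,n):
        if st[i,4]<15: continue
        p=plane(f,*ce[i],.08)
        if not(.5<p[0]<.66 and .22<p[1]<.46): continue
        s=least_squares(lambda q:np.array(boxmask(f,q,np.radians(19.6),.016,.005,.053,.085)[:2])-ce[i],[.575,.306]).x
        print(c,ce[i],st[i,4],s,boxmask(f,s,np.radians(19.6),.016,.005,.053,.085)[2])
E
```

```text
top [140.25       173.47916667] 48 [0.575 0.306] 46.406798638403416
top [169.45454545 182.03030303] 33 [0.575 0.306] 46.406798638403416
side [223.39583333 265.3125    ] 96 [0.57718172 0.30462873] 114.15073984512128
side [204.49693252 296.71165644] 163 [0.60767098 0.40463482] 123.31668633408844
```

Run:
```python
from h import *
from scipy.optimize import least_squares
f=dict(np.load("top0.npz"))
for z in ((.053,.085),):
    s=least_squares(lambda q:np.array(boxmask(f,q,np.radians(19.6),.016,.005,*z)[:2])-[169.4545,182.03],[.575,.306],diff_step=1e-2).x; print(s)
```

```text
[0.57578767 0.30798626]
```

Emit:
drive_tool:
  commands:
    - {"tx":-0.2,"ty":1,"tz":0,"rx":0,"ry":0,"rz":0.22,"grip":-0.2}
    - {"tx":0,"ty":1,"tz":-0.5,"rx":0,"ry":0,"rz":0,"grip":0}
    - {"tx":0,"ty":0.3,"tz":-1,"rx":0,"ry":0,"rz":0,"grip":0}
    - {"tx":0,"ty":0,"tz":-1,"rx":0,"ry":0,"rz":0,"grip":0}
    - {"tx":0,"ty":0,"tz":-1,"rx":0,"ry":0,"rz":0,"grip":0}
    - {"tx":0,"ty":0,"tz":-1,"rx":0,"ry":0,"rz":0,"grip":0}
    - {"tx":0,"ty":0,"tz":-0.6,"rx":0,"ry":0,"rz":0,"grip":0.2}
    - {"tx":0,"ty":0,"tz":-0.3,"rx":0,"ry":0,"rz":0,"grip":0.2}
  grip_force: 25

```text
clock: 15.48
tcp_pos: [0.5759, 0.3058, 0.0524]
orientation: [0.527, -3.096, 0.001]
contact_force: [0.5, -1.5, -0.2]
grip_width: 0.0345
```

Run:
```python
from h import *
o=status.get_obs(); print(o["clock"],o["tcp_pos"],o["contact_force"],o["orientation"])
f=eyes.grab_frame("side"); cv2.imwrite("pics/side3.png",cv2.resize(f["frame"][220:320,170:290],None,fx=5,fy=5,interpolation=2)); np.savez("side3.npz",**f)
```

```text
15.475 [0.57587132 0.30579582 0.05235552] [ 0.45212212 -1.45173273 -0.19213657] [ 5.26671694e-01 -3.09627667e+00  6.11870832e-04]
```

View pics/side3.png

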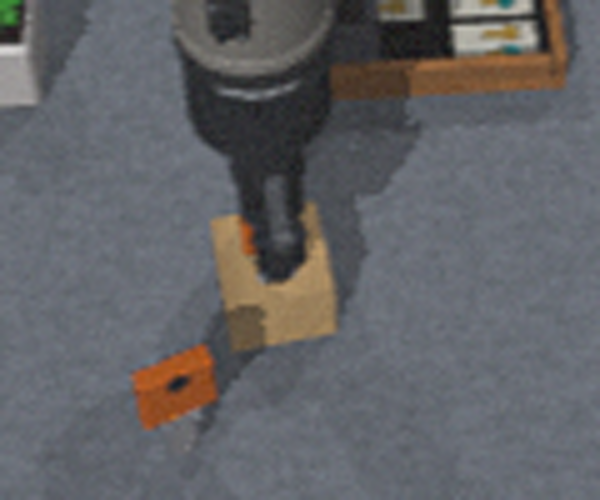

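Emit:
drive_tool:
  commands:
    - {"tx":0,"ty":0,"tz":0,"rx":0,"ry":0,"rz":0,"grip":0.5}
    - {"tx":0,"ty":0,"tz":0,"rx":0,"ry":0,"rz":0,"grip":0.7}
    - {"tx":0,"ty":0,"tz":0,"rx":0,"ry":0,"rz":0,"grip":1}
    - {"tx":0,"ty":0,"tz":0,"rx":0,"ry":0,"rz":0,"grip":1}
  grip_force: 25

```text
clock: 16.02
tcp_pos: [0.5765, 0.3065, 0.0541]
orientation: [-0.527, 3.096, 0.001]
contact_force: [0.3, -0.2, 4.8]
grip_width: 0.0091
```

Run:
```python
from h import *
o=status.get_obs(); print(o["clock"],o["tcp_pos"],o["contact_force"],o["moment"],o["orientation"],o["grip_width"])
```

```text
16.025 [0.57650551 0.30653853 0.0540608 ] [ 0.30601234 -0.22101953  4.84254878] [-0.00217285  0.03108564  0.01514993] [-5.27210943e-01  3.09582442e+00  9.03939019e-04] 0.00913157248116482
```

Emit:
drive_tool:
  commands:
    - {"tx":0,"ty":0,"tz":0,"rx":0,"ry":0,"rz":0,"grip":1}
    - {"tx":0,"ty":0,"tz":0,"rx":0,"ry":0,"rz":0,"grip":1}
    - {"tx":0,"ty":0,"tz":0.3,"rx":0,"ry":0,"rz":0,"grip":1}
    - {"tx":0,"ty":0,"tz":0.5,"rx":0,"ry":0,"rz":0,"grip":1}
    - {"tx":0,"ty":0,"tz":0.7,"rx":0,"ry":0,"rz":0,"grip":1}
    - {"tx":0,"ty":0,"tz":1,"rx":0,"ry":0,"rz":0,"grip":1}
    - {"tx":0,"ty":0,"tz":1,"rx":0,"ry":0,"rz":0,"grip":1}
  grip_force: 100

```text
clock: 16.9
tcp_pos: [0.5762, 0.3063, 0.1252]
orientation: [-0.527, 3.096, 0.001]
contact_force: [0.1, -0.8, -1.2]
grip_width: 0.0086
```

Run:
```python
from h import *
o=status.get_obs(); print(o["clock"],o["tcp_pos"],o["contact_force"],o["moment"],o["orientation"],o["grip_width"])
f=eyes.grab_frame("side"); cv2.imwrite("pics/side4.png",cv2.resize(f["frame"][200:320,170:290],None,fx=5,fy=5,interpolation=2)); np.savez("side4.npz",**f)
```

```text
16.9 [0.57618361 0.3062926  0.12517151] [ 0.05604982 -0.8144926  -1.15074911] [-0.0215162  -0.04787914 -0.03186473] [-5.27235048e-01  3.09637713e+00  5.41229343e-04] 0.00862804259475109
```

View pics/side4.png

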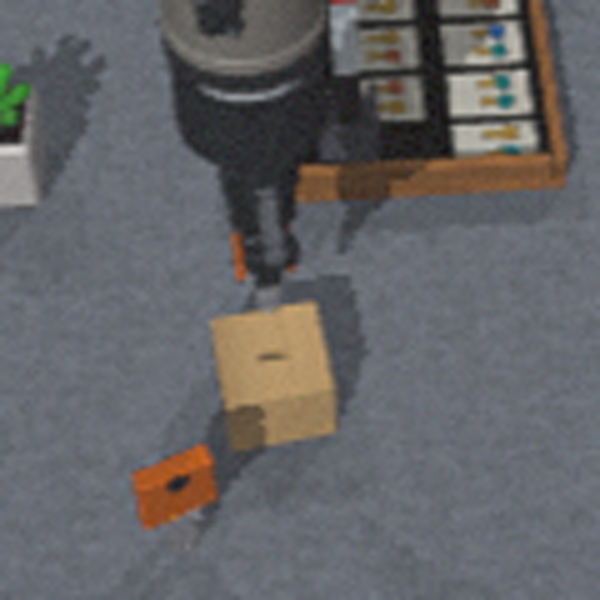

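Run:
```python
from h import *
ims=[eyes.grab_frame("side") for _ in range(3)]
f=ims[0]; avg=np.mean([i["frame"] for i in ims]+[np.load("side4.npz")["frame"]],0)
g=avg.mean(2)
def dark(u0,v0,hw,hh,z,lab):
    w=g[v0-hh:v0+hh+1,u0-hw:u0+hw+1]; bg=np.median(w); d=np.clip(bg-w-0.25*(bg-w.min()),0,None)
    vv,uu=np.mgrid[v0-hh:v0+hh+1,u0-hw:u0+hw+1]; cu=(d*uu).sum()/d.sum();cv=(d*vv).sum()/d.sum()
    C=np.cov(np.stack([uu.ravel(),vv.ravel()]),aweights=d.ravel()); print(lab,cu,cv,plane(f,cu,cv,z),bg,w.min()); print(np.round(w).astype(int))
dark(224,271,6,3,.045,"slot")
f0=dict(np.load("side0.npz")); 
print(proj(f,np.array([.509,-.1,.07])))
cv2.imwrite("pics/lockz.png",cv2.resize(avg[150:190,245:285].astype(np.uint8),None,fx=15,fy=15,interpolation=2))
g=f0["frame"].mean(2); np.set_printoptions(linewidth=200)
u,v=map(int,np.round(proj(f,np.array([.51,-.101,.07])))); dark(u,v,6,4,.07,"kw")
t=dict(np.load("top0.npz")); f=t; g=t["frame"].mean(2); u,v=map(int,np.round(proj(f,np.array([.508,-.1,.07])))); dark(u,v,5,5,.07,"kwtop")
cv2.imwrite("pics/lockt.png",cv2.resize(t["frame"][v-16:v+17,u-16:u+17],None,fx=15,fy=15,interpolation=2))
```

```text
slot 223.76665234207132 270.9236140954018 [0.57701144 0.30675703 0.045     ] 144.66666666666666 87.41666666666667
[[140 141 142 146 147 148 147 149 145 144 149 148 146]
 [140 142 144 146 145 146 150 149 144 141 147 148 148]
 [140 143 145 142 138 128 124 125 128 136 146 149 150]
 [141 144 144 124  98  87  87  98 111 129 142 150 147]
 [140 141 144 136 129 138 147 148 146 143 145 147 146]
 [138 142 142 145 146 148 147 148 151 148 144 147 148]
 [141 141 143 146 145 146 148 146 148 144 143 145 146]]
(np.float64(263.6839449963599), np.float64(169.49109031578178))
kw 263.1990846681922 168.80797101449278 [ 0.51103912 -0.10325396  0.07      ] 119.0 38.0
[[128 126 128 129 131 132 132 132 131 131 128 130 129]
 [123 127 129 129 123 119 121 122 117 121 127 131 131]
 [127 128 119 112 106 107 105 105 104 106 115 126 131]
 [129 124 110 105  90  81  68  61  76  95 106 118 128]
 [128 119 104  95  66  43  38  38  47  89 105 114 126]
 [128 119 111 106  91  83  83  99 104 105 103 114 125]
 [128 127 118 107 103 105 104 105 106 104 102 120 127]
 [128 130 127 117 109 112 108 104 113 103 117 127 130]
 [128 127 129 126 128 129 132 130 132 129 130 129 128]]
kwtop 286.976114257572 200.93646885003693 [ 0.50781049 -0.09981513  0.07      ] 104.0 38.333333333333336
[[126 122 119 114 111 110 113 116 123 124 125]
 [122 117 111 104  96  96 102 108 114 122 124]
 [116 107 102  98  85  85  93 102 109 117 123]
 [112 103 100  95  73  65  86  98 103 110 122]
 [110 102  99  91  63  50  75  92  99 108 119]
 [112 103 100  91  62  38  62  89  98 102 113]
 [116 104  99  93  71  45  59  87  97 102 112]
 [117 106  97  95  85  70  77  93 101 108 119]
 [120 108  99  98  94  87  93  99 108 117 124]
 [124 115 108 103 102 100 100 108 118 123 126]
 [125 123 119 114 114 113 116 119 123 126 127]]
```

View pics/lockz.png

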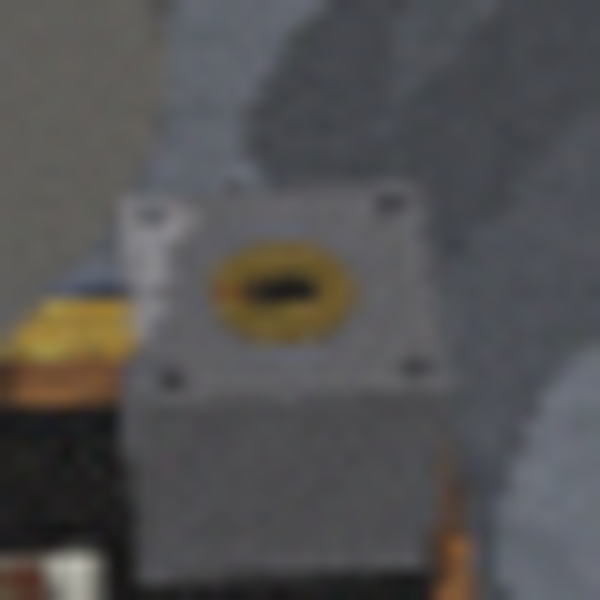

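View pics/lockt.png

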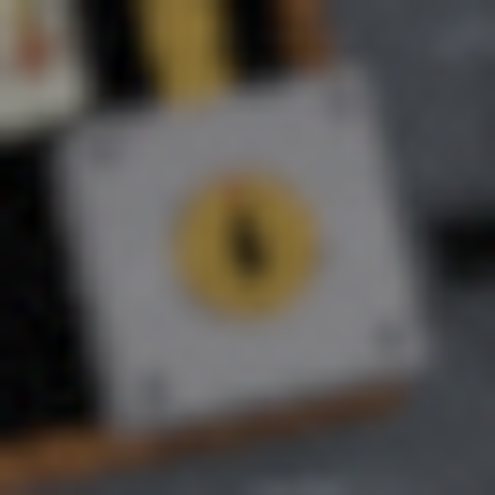

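Emit:
drive_tool:
  commands:
    - {"tx":0,"ty":-0.5,"tz":0.5,"rx":0,"ry":0,"rz":0,"grip":1}
    - {"tx":0,"ty":-1,"tz":0.5,"rx":0,"ry":0,"rz":0,"grip":1}
    - {"tx":0,"ty":-1,"tz":0,"rx":0,"ry":0,"rz":-0.3,"grip":1}
    - {"tx":0,"ty":-1,"tz":0,"rx":0,"ry":0,"rz":-0.3,"grip":1}
    - {"tx":-0.35,"ty":-1,"tz":0,"rx":0,"ry":0,"rz":-0.3,"grip":1}
    - {"tx":-0.3,"ty":-1,"tz":0,"rx":0,"ry":0,"rz":-0.08,"grip":1}
    - {"tx":-0.3,"ty":-1,"tz":0,"rx":0,"ry":0,"rz":0,"grip":1}
    - {"tx":-0.3,"ty":-1,"tz":0,"rx":0,"ry":0,"rz":0,"grip":1}
    - {"tx":-0.3,"ty":-1,"tz":0,"rx":0,"ry":0,"rz":0,"grip":1}
    - {"tx":-0.3,"ty":-1,"tz":0,"rx":0,"ry":0,"rz":0,"grip":1}

```text
clock: 18.35
tcp_pos: [0.5386, 0.1148, 0.1433]
orientation: [-0.314, 3.126, 0.0]
contact_force: [0.1, -0.2, -0.0]
grip_width: 0.0088
```

Emit:
drive_tool:
  commands:
    - {"tx":-0.3,"ty":-1,"tz":0,"rx":0,"ry":0,"rz":0,"grip":1}
    - {"tx":-0.3,"ty":-1,"tz":0,"rx":0,"ry":0,"rz":0,"grip":1}
    - {"tx":-0.3,"ty":-1,"tz":0,"rx":0,"ry":0,"rz":0,"grip":1}
    - {"tx":-0.3,"ty":-1,"tz":0,"rx":0,"ry":0,"rz":0,"grip":1}
    - {"tx":-0.3,"ty":-1,"tz":0,"rx":0,"ry":0,"rz":0,"grip":1}
    - {"tx":0,"ty":-1,"tz":0,"rx":0,"ry":0,"rz":0,"grip":1}
    - {"tx":0,"ty":-1,"tz":0,"rx":0,"ry":0,"rz":0,"grip":1}
    - {"tx":0,"ty":-1,"tz":0,"rx":0,"ry":0,"rz":0,"grip":1}
    - {"tx":0,"ty":-1,"tz":0,"rx":0,"ry":0,"rz":0,"grip":1}

```text
clock: 19.48
tcp_pos: [0.5087, -0.0651, 0.1433]
orientation: [-0.314, 3.126, 0.0]
contact_force: [0.3, -0.5, -1.1]
grip_width: 0.0087
```

Run:
```python
from h import *
o=status.get_obs(); print(o["clock"],o["tcp_pos"],o["contact_force"],o["orientation"],o["joints"])
from scipy.optimize import minimize
# brass disc fit: mask of brass incl. hull
for c in("top0","side0","top2","side2"):
    f=dict(np.load(c+".npz")); hsv=cv2.cvtColor(f["frame"],cv2.COLOR_BGR2HSV)
    p=np.array(proj(f,np.array([.509,-.1,.07]))); yy,xx=np.mgrid[:384,:512]
    b=f["frame"].astype(float); sat=b[...,2]-b[...,0]   # R-B yellow-ness
    near=np.hypot(xx-p[0],yy-p[1])<8
    Q=plane(f,xx[near],yy[near],.07)[:,:2]; s=sat[near]; g=b.mean(2)[near]
    sig=np.maximum(np.clip(s/50,0,1),g<80)   # brass or keyway
    def cost(q):
        d=np.hypot(Q[:,0]-q[0],Q[:,1]-q[1]); m=1/(1+np.exp((d-.0165)/.0015)); return ((m-sig)**2).sum()
    r_=minimize(cost,[.509,-.1],method="Nelder-Mead",options=dict(xatol=1e-5)); print(c,r_.x,r_.fun)
```

```text
19.475 [ 0.50872161 -0.06511912  0.14333074] [ 0.26414008 -0.49188686 -1.14962135] [-3.14376671e-01  3.12575078e+00  2.08689051e-07] [-0.1052052   0.32214828  0.13317879  2.03116772 -0.05912767  0.79174111
  1.83403716]
top0 [ 0.50801183 -0.09969001] 1.593828128982007
side0 [ 0.51036815 -0.10245833] 2.994198594491073
top2 [ 0.50778775 -0.09980773] 1.3438313700710949
side2 [ 0.51038957 -0.10241825] 7.947393636523074
```

Emit:
drive_tool:
  commands:
    - {"tx":0.025,"ty":-1,"tz":0,"rx":0,"ry":0,"rz":0,"grip":1}
    - {"tx":0,"ty":-0.83,"tz":-0.4,"rx":0,"ry":0,"rz":0,"grip":1}
    - {"tx":0,"ty":0,"tz":-0.5,"rx":0,"ry":0,"rz":0,"grip":1}
    - {"tx":0,"ty":0,"tz":0,"rx":0,"ry":0,"rz":0,"grip":1}

```text
clock: 19.98
tcp_pos: [0.5086, -0.0998, 0.1244]
orientation: [0.315, -3.124, -0.001]
contact_force: [-0.3, -0.1, -0.7]
grip_width: 0.0084
```

Run:
```python
from h import *
o=status.get_obs(); print(o["clock"],o["tcp_pos"],o["contact_force"],o["orientation"])
for c in("side","top"):
    f=eyes.grab_frame(c); np.savez(c+"5.npz",**f)
    u,v=map(int,proj(f,np.array([.509,-.1,.09]))); cv2.imwrite(f"pics/{c}5.png",cv2.resize(f["frame"][v-30:v+31,u-40:u+41],None,fx=9,fy=9,interpolation=2)); print(u-40,v-30)
```

```text
19.975 [ 0.50864405 -0.09980636  0.1243598 ] [-0.26383435 -0.07058486 -0.66254896] [ 3.14901286e-01 -3.12375212e+00 -1.24102655e-03]
223 135
247 169
```

View pics/side5.png

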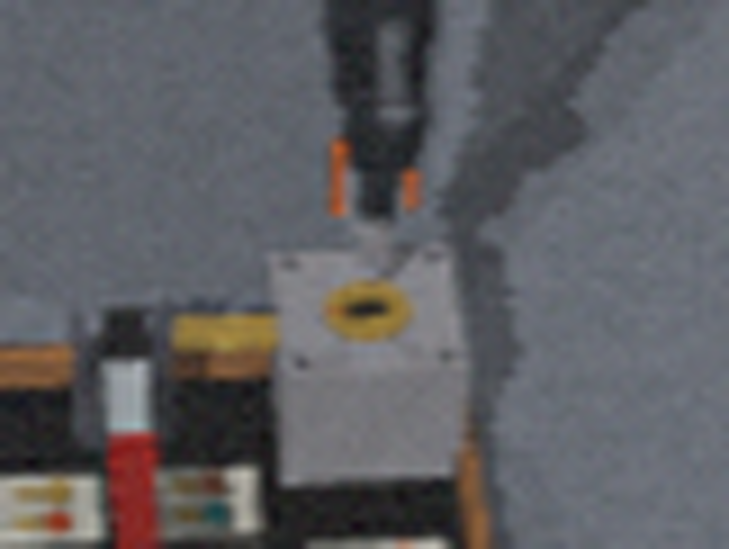

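View pics/top5.png

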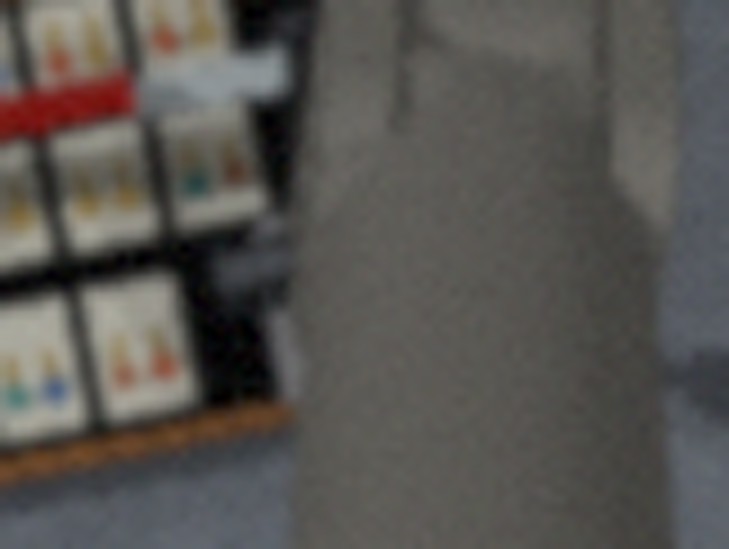

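Run:
```python
from h import *
np.set_printoptions(linewidth=220)
ims=[eyes.grab_frame("side") for _ in range(4)]
A=[status.get_obs()["tcp_pos"]]
f=ims[0]; avg=np.mean([i["frame"] for i in ims],0); np.save("avg5.npy",avg)
print(A, status.get_obs()["orientation"])
sat=avg[...,2]-avg[...,0]
print("cols",np.arange(254,276)); 
for v in range(146,166): print(v,np.round(sat[v,254:276]).astype(int))
g=avg.mean(2)
print("gray")
for v in range(155,176): print(v,np.round(g[v,254:276]).astype(int))
z0=A[0][2]
a=np.radians(11.5)
for z,n in((z0-.001,"bot"),(z0+.031,"top")):
  for sx in(-1,1):
    for sy in (-1,1):
      p=np.array([.5104,-.1024,z])+sx*.016*np.array([np.cos(a),np.sin(a),0])+sy*.005*np.array([-np.sin(a),np.cos(a),0]); print(n,sx,sy,np.round(proj(f,p),1))
print("tip",proj(f,np.array([.5104,-.1024,z0-.039])),"shoulder",proj(f,np.array([.5104,-.1024,z0-.009])))
```

```text
[array([ 0.50982006, -0.09990147,  0.12558741])] [-3.15893558e-01  3.12511350e+00  8.27696694e-05]
cols [254 255 256 257 258 259 260 261 262 263 264 265 266 267 268 269 270 271 272 273 274 275]
146 [-14 -14 -12 -12 -13 -10  -5  -8  -6  -6  -7  -9  -9  -8  -6  -6 -10 -11 -14 -14 -14  -8]
147 [-12 -12 -10 -12 -11 -10 -10  -7 -10  -9  -5 -10 -10 -11  -6  -8 -10 -13 -14 -15 -14  -9]
148 [-12 -12 -11 -11 -14 -14 -14  -7  -4  -7  -5  -9  -9  -7  -5  -8  -6 -12 -14 -13 -14 -13]
149 [-12 -13 -12 -12 -14 -10  -8  -9  -7  -7  -5  -4  -6  -4  -5  -5 -10 -12 -12 -15 -13 -12]
150 [-12 -11 -10 -14 -10  58  78  34  -5  -7  -6  -4  -4  -6  -5  -8 -11 -12 -12 -15 -12 -10]
151 [-13 -10 -12 -14 -12  56 114  61   0  -9  -5  -8  -5  -2  -6 -10 -13 -13 -15 -13 -11  -8]
152 [-13 -14 -12 -17 -16  47  94  44  -4 -10  -5  -6 -10  -6  -2 -12 -14 -13 -15 -12  -8 -10]
153 [-12 -12 -12 -16 -14  48  95  30  -7  -7  -4  -6  -7  12  47   4 -12 -16 -14 -10  -7 -10]
154 [-12  -9 -11 -16 -15  50  88  13 -10  -8  -7  -8  -6  30 105  34 -12 -16 -13  -7 -10  -8]
155 [-12 -14 -13 -13 -14  53  89  12 -10  -7  -4  -7  -6  31
[... 2511 characters left out ...]
172 [129 131 132 131 133 132 120 114 113 113 110 116 106 120 134 133 133 134 134 135 109  86]
173 [123 134 132 134 135 130 123 130 134 137 135 135 128 126 125 127 131 131 123 130 117  93]
174 [120 114 111 125 124 120 120 130 134 135 135 136 134 128 122 125 125 117  93 108 112  88]
175 [120 112  87 107 120 120 129 132 131 133 135 136 132 127 124 124 125 124 114 126 125  96]
bot -1 -1 [268.3 155.8]
bot -1 1 [268.6 157.8]
bot 1 -1 [258.8 156.2]
bot 1 1 [259.1 158.2]
top -1 -1 [268.6 148.5]
top -1 1 [268.9 150.4]
top 1 -1 [259.  148.9]
top 1 1 [259.2 150.9]
tip (np.float64(263.4588387374729), np.float64(165.41478807831592)) shoulder (np.float64(263.6489803488889), np.float64(158.79881391081608))
```

Emit:
drive_tool:
  commands:
    - {"tx":0,"ty":0,"tz":-0.4,"rx":0,"ry":0,"rz":0,"grip":1}
    - {"tx":0,"ty":0,"tz":-0.3,"rx":0,"ry":0,"rz":0,"grip":1}
    - {"tx":0,"ty":0,"tz":-0.1,"rx":0,"ry":0,"rz":0,"grip":1}
    - {"tx":0,"ty":0,"tz":-0.1,"rx":0,"ry":0,"rz":0,"grip":1}
    - {"tx":0,"ty":0,"tz":0,"rx":0,"ry":0,"rz":0,"grip":1}
  grip_force: 110

```text
clock: 20.9
tcp_pos: [0.5095, -0.1004, 0.1072]
orientation: [0.314, -3.126, -0.0]
contact_force: [0.0, -0.1, -0.3]
grip_width: 0.0087
```

```bash
cat > s.py <<'E'
from h import *
o=status.get_obs(); v=o["orientation"]; print(o["clock"],o["tcp_pos"].round(4),"F",o["contact_force"].round(1),"M",o["moment"].round(3),v.round(4),"yaw",round((2*np.degrees(np.arctan2(v[1],v[0]))-90)%360,1),round(o["grip_width"],4))
E
python3 s.py
```

```text
20.9 [ 0.5095 -0.1004  0.1072] F [ 0.  -0.1 -0.3] M [ 0.014 -0.053 -0.037] [ 3.1430e-01 -3.1256e+00 -1.0000e-04] yaw 101.5 0.0087
```

Emit:
drive_tool:
  commands:
    - {"tx":0,"ty":0,"tz":-0.08,"rx":0,"ry":0,"rz":0,"grip":1}
    - {"tx":0,"ty":0,"tz":-0.08,"rx":0,"ry":0,"rz":0,"grip":1}

```text
clock: 21.15
tcp_pos: [0.5096, -0.1004, 0.1041]
orientation: [-0.314, 3.126, -0.0]
contact_force: [-0.6, 0.1, -0.4]
grip_width: 0.0083
```

```bash
python3 s.py
```

```text
21.15 [ 0.5096 -0.1004  0.1041] F [-0.6  0.1 -0.4] M [ 0.022  0.006 -0.046] [-3.1450e-01  3.1256e+00 -1.0000e-04] yaw 101.5 0.0083
```

Emit:
drive_tool:
  commands:
    - {"tx":0,"ty":0,"tz":-0.08,"rx":0,"ry":0,"rz":0,"grip":1}
    - {"tx":0,"ty":0,"tz":-0.08,"rx":0,"ry":0,"rz":0,"grip":1}

```text
clock: 21.4
tcp_pos: [0.5095, -0.1004, 0.1008]
orientation: [0.314, -3.126, -0.0]
contact_force: [0.0, 1.0, -0.7]
grip_width: 0.0079
```

Emit:
drive_tool:
  commands:
    - {"tx":0,"ty":0,"tz":-0.08,"rx":0,"ry":0,"rz":0,"grip":1}
    - {"tx":0,"ty":0,"tz":-0.04,"rx":0,"ry":0,"rz":0,"grip":1}

```text
clock: 21.65
tcp_pos: [0.5095, -0.1004, 0.0984]
orientation: [0.314, -3.126, -0.0]
contact_force: [-0.3, 0.4, -0.2]
grip_width: 0.0085
```

```bash
python3 s.py
```

```text
21.65 [ 0.5095 -0.1004  0.0984] F [-0.3  0.4 -0.2] M [-0.02  -0.003 -0.009] [ 3.1440e-01 -3.1256e+00 -1.0000e-04] yaw 101.5 0.0085
```

Emit:
drive_tool:
  commands:
    - {"tx":0,"ty":0,"tz":-0.1,"rx":0,"ry":0,"rz":0,"grip":1}
    - {"tx":0,"ty":0,"tz":-0.1,"rx":0,"ry":0,"rz":0,"grip":1}
  grip_force: 120

```text
clock: 21.9
tcp_pos: [0.5096, -0.1004, 0.0944]
orientation: [-0.314, 3.126, 0.0]
contact_force: [-0.9, -0.4, 0.7]
grip_width: 0.0083
```

Emit:
drive_tool:
  commands:
    - {"tx":0,"ty":0,"tz":-0.1,"rx":0,"ry":0,"rz":0,"grip":1}
    - {"tx":0,"ty":0,"tz":0,"rx":0,"ry":0,"rz":0,"grip":1}

```text
clock: 22.15
tcp_pos: [0.5094, -0.1005, 0.0923]
orientation: [0.314, -3.126, 0.0]
contact_force: [0.1, -0.2, -1.1]
grip_width: 0.0086
```

```bash
python3 s.py
```

```text
22.15 [ 0.5094 -0.1005  0.0923] F [ 0.1 -0.2 -1.1] M [-0.013 -0.026 -0.051] [ 0.3143 -3.1255  0.    ] yaw 101.5 0.0086
```

Run:
```python
from h import *
f=eyes.grab_frame("side"); cv2.imwrite("pics/side6.png",cv2.resize(f["frame"][140:195,230:300],None,fx=10,fy=10,interpolation=2))
print(proj(f,np.array([.5104,-.1024,.0923-.009])))
```

```text
(np.float64(263.4383437125494), np.float64(166.12791212542066))
```

View pics/side6.png

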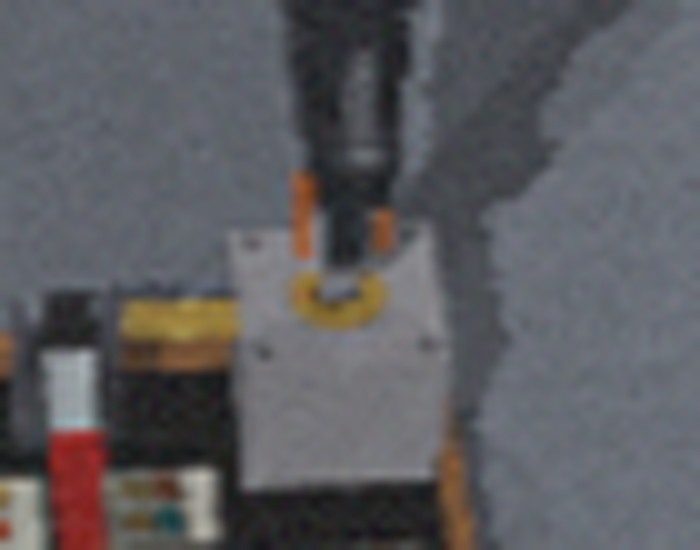

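Emit:
drive_tool:
  commands:
    - {"tx":0,"ty":0,"tz":-0.1,"rx":0,"ry":0,"rz":0,"grip":1}
    - {"tx":0,"ty":0,"tz":-0.1,"rx":0,"ry":0,"rz":0,"grip":1}

```text
clock: 22.45
tcp_pos: [0.509, -0.1005, 0.0886]
orientation: [0.314, -3.125, -0.0]
contact_force: [-2.6, -0.1, 10.6]
grip_width: 0.0082
```

Emit:
drive_tool:
  commands:
    - {"tx":0,"ty":0,"tz":-0.1,"rx":0,"ry":0,"rz":0,"grip":1}

```text
clock: 22.58
tcp_pos: [0.5091, -0.1006, 0.0868]
orientation: [0.314, -3.125, -0.0]
contact_force: [-3.7, 0.1, 6.8]
grip_width: 0.0082
```

Emit:
drive_tool:
  commands:
    - {"tx":0,"ty":0,"tz":-0.1,"rx":0,"ry":0,"rz":0,"grip":1}

```text
clock: 22.7
tcp_pos: [0.5091, -0.1005, 0.0847]
orientation: [0.314, -3.125, -0.0]
contact_force: [-2.4, -0.1, 7.5]
grip_width: 0.0082
```

Emit:
drive_tool:
  commands:
    - {"tx":0,"ty":0,"tz":-0.1,"rx":0,"ry":0,"rz":0,"grip":1}

```text
clock: 22.82
tcp_pos: [0.5096, -0.1005, 0.083]
orientation: [-0.314, 3.126, 0.0]
contact_force: [-3.0, 1.1, 9.7]
grip_width: 0.0079
```

Emit:
drive_tool:
  commands:
    - {"tx":0,"ty":0,"tz":-0.1,"rx":0,"ry":0,"rz":0,"grip":1}

```text
clock: 22.95
tcp_pos: [0.5102, -0.1004, 0.0814]
orientation: [-0.314, 3.125, 0.0]
contact_force: [-2.4, 1.4, 14.0]
grip_width: 0.0084
```

Emit:
drive_tool:
  commands:
    - {"tx":0,"ty":0,"tz":-0.1,"rx":0,"ry":0,"rz":0,"grip":1}

```text
clock: 23.08
tcp_pos: [0.5105, -0.1003, 0.0795]
orientation: [-0.314, 3.124, 0.0]
contact_force: [-2.7, 0.9, 10.5]
grip_width: 0.0082
```

```bash
python3 s.py
python3 - <<'E'
from h import *
f=eyes.grab_frame("side"); cv2.imwrite("pics/side7.png",cv2.resize(f["frame"][140:195,230:300],None,fx=10,fy=10,interpolation=2))
E
```

```text
23.075 [ 0.5105 -0.1003  0.0795] F [-2.7  0.9 10.5] M [ 0.289  0.439 -0.027] [-3.1430e-01  3.1239e+00  1.0000e-04] yaw 101.5 0.0082
```

View pics/side7.png

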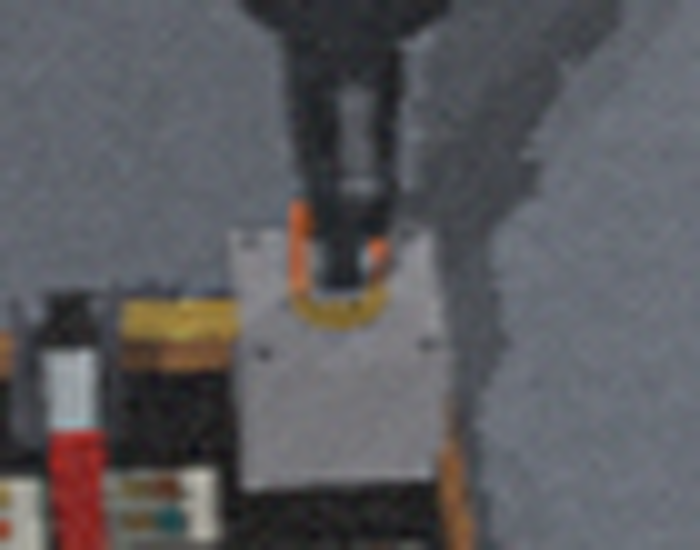

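Emit:
drive_tool:
  commands:
    - {"tx":0,"ty":0,"tz":-0.08,"rx":0,"ry":0,"rz":0,"grip":1}

```text
clock: 23.25
tcp_pos: [0.5106, -0.1003, 0.0786]
orientation: [-0.314, 3.124, 0.0]
contact_force: [-6.1, 1.0, 28.5]
grip_width: 0.0083
```

Emit:
drive_tool:
  commands:
    - {"tx":0,"ty":0,"tz":-0.08,"rx":0,"ry":0,"rz":0,"grip":1}

```text
clock: 23.38
tcp_pos: [0.5108, -0.1003, 0.0783]
orientation: [-0.313, 3.124, 0.001]
contact_force: [-11.7, 2.6, 44.8]
grip_width: 0.008
```

```bash
python3 s.py
```

```text
23.375 [ 0.5108 -0.1003  0.0783] F [-11.7   2.6  44.8] M [0.673 2.801 0.013] [-3.1350e-01  3.1237e+00  9.0000e-04] yaw 101.5 0.008
```

Emit:
drive_tool:
  commands:
    - {"tx":-0.04,"ty":0,"tz":0.06,"rx":0,"ry":0,"rz":0,"grip":1}
    - {"tx":0,"ty":0,"tz":0,"rx":0,"ry":0,"rz":-0.5,"grip":1}
    - {"tx":0,"ty":0,"tz":0,"rx":0,"ry":0,"rz":-0.7,"grip":1}

```text
clock: 23.75
tcp_pos: [0.5107, -0.1005, 0.0788]
orientation: [-0.047, 3.137, 0.0]
contact_force: [-4.6, 0.4, 20.2]
grip_width: 0.0081
```

```bash
python3 s.py
```

```text
23.75 [ 0.5107 -0.1005  0.0788] F [-4.6  0.4 20.2] M [0.21  0.862 0.027] [-4.7000e-02  3.1372e+00  5.0000e-04] yaw 91.7 0.0081
```

Emit:
drive_tool:
  commands:
    - {"tx":0,"ty":0,"tz":0,"rx":0,"ry":0,"rz":-1,"grip":1}
    - {"tx":0,"ty":0,"tz":0,"rx":0,"ry":0,"rz":-1,"grip":1}
    - {"tx":0,"ty":0,"tz":0,"rx":0,"ry":0,"rz":-1,"grip":1}

```text
clock: 24.12
tcp_pos: [0.5108, -0.101, 0.0788]
orientation: [0.609, 3.078, 0.001]
contact_force: [-3.3, -1.0, 19.7]
grip_width: 0.0081
```

```bash
python3 s.py
```

```text
24.125 [ 0.5108 -0.101   0.0788] F [-3.3 -1.  19.7] M [-0.172  0.786  0.05 ] [6.0900e-01 3.0776e+00 1.1000e-03] yaw 67.6 0.0081
```

Torque about z rises with the turn (0.05 N m); continuing.

Emit:
drive_tool:
  commands:
    - {"tx":0,"ty":0,"tz":0,"rx":0,"ry":0,"rz":-1,"grip":1}
    - {"tx":0,"ty":0,"tz":0,"rx":0,"ry":0,"rz":-1,"grip":1}
    - {"tx":0,"ty":0,"tz":0,"rx":0,"ry":0,"rz":-1,"grip":1}
    - {"tx":0,"ty":0,"tz":0,"rx":0,"ry":0,"rz":-1,"grip":1}

```text
clock: 24.62
tcp_pos: [0.5107, -0.1017, 0.0788]
orientation: [1.434, 2.79, 0.002]
contact_force: [-3.8, -1.1, 20.6]
grip_width: 0.0084
```

```bash
python3 s.py;  python3 - <<'E'
from h import *
f=eyes.grab_frame("side"); cv2.imwrite("pics/side8.png",cv2.resize(f["frame"][140:195,230:300],None,fx=10,fy=10,interpolation=2))
E
```

```text
24.625 [ 0.5107 -0.1017  0.0788] F [-3.8 -1.1 20.6] M [-0.528  0.954  0.123] [1.4342e+00 2.7904e+00 2.3000e-03] yaw 35.6 0.0084
```

View pics/side8.png

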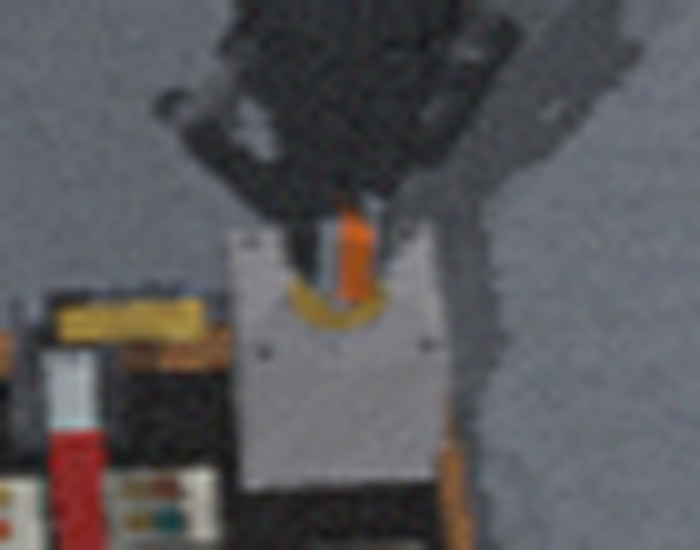

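Emit:
drive_tool:
  commands:
    - {"tx":0,"ty":0,"tz":0,"rx":0,"ry":0,"rz":-1,"grip":1}
    - {"tx":0,"ty":0,"tz":0,"rx":0,"ry":0,"rz":-1,"grip":1}
    - {"tx":0,"ty":0,"tz":0,"rx":0,"ry":0,"rz":-1,"grip":1}
    - {"tx":0,"ty":0,"tz":0,"rx":0,"ry":0,"rz":-1,"grip":1}
    - {"tx":0,"ty":0,"tz":0,"rx":0,"ry":0,"rz":0,"grip":1}

```text
clock: 25.3
tcp_pos: [0.5099, -0.1021, 0.0787]
orientation: [2.146, 2.291, 0.002]
contact_force: [-5.9, -2.5, 26.1]
grip_width: 0.0085
```

```bash
python3 s.py
```

```text
25.3 [ 0.5099 -0.1021  0.0787] F [-5.9 -2.5 26.1] M [-0.517  1.587  0.108] [2.1459e+00 2.2910e+00 2.0000e-03] yaw 3.7 0.0085
```

Emit:
drive_tool:
  commands:
    - {"tx":0,"ty":0,"tz":0,"rx":0,"ry":0,"rz":-0.4,"grip":1}
    - {"tx":0,"ty":0,"tz":0,"rx":0,"ry":0,"rz":0,"grip":1}

```text
clock: 25.55
tcp_pos: [0.5098, -0.1021, 0.0787]
orientation: [2.208, 2.232, 0.002]
contact_force: [-6.8, -2.3, 26.4]
grip_width: 0.0082
```

```bash
python3 s.py;python3 s.py
```

```text
25.55 [ 0.5098 -0.1021  0.0787] F [-6.8 -2.3 26.4] M [-0.54   1.619  0.254] [2.2079 2.2317 0.0023] yaw 0.6 0.0082
25.55 [ 0.5098 -0.1021  0.0787] F [-6.8 -2.3 26.4] M [-0.54   1.619  0.254] [2.2079 2.2317 0.0023] yaw 0.6 0.0082
```

Emit:
drive_tool:
  commands:
    - {"tx":0,"ty":0,"tz":0,"rx":0,"ry":0,"rz":-0.3,"grip":1}
    - {"tx":0,"ty":0,"tz":0,"rx":0,"ry":0,"rz":0,"grip":1}
    - {"tx":0,"ty":0,"tz":0,"rx":0,"ry":0,"rz":0,"grip":1}

```text
clock: 25.92
tcp_pos: [0.5097, -0.102, 0.0787]
orientation: [2.253, 2.186, 0.002]
contact_force: [-7.1, -1.8, 27.0]
grip_width: 0.0081
```

```bash
python3 s.py
python3 - <<'E'
from h import *
for c in ("side",):
    f=eyes.grab_frame(c); cv2.imwrite("pics/side9.png",cv2.resize(f["frame"][110:290,150:400],None,fx=3,fy=3,interpolation=2)); cv2.imwrite("pics/side9z.png",cv2.resize(f["frame"][140:195,230:300],None,fx=10,fy=10,interpolation=2))
    P,u,v=cloud(f); hsv=cv2.cvtColor(f["frame"],cv2.COLOR_BGR2HSV)[v,u].astype(int); H,S,V=hsv.T
    a=np.radians(11.5); R=np.array([[np.cos(a),np.sin(a)],[-np.sin(a),np.cos(a)]])
    for n,g in (("now",f),("before",dict(np.load("side0.npz")))):
        P,u,v=cloud(g); H,S,V=cv2.cvtColor(g["frame"],cv2.COLOR_BGR2HSV)[v,u].astype(int).T
        Q=plane(g,u,v,.067); L=(Q[:,:2]-[.5815,.0235])@R.T
        m=(H>15)&(H<32)&(S>90)&(P[:,2]>.055)&(abs(L[:,1]+.105)<.02)&(abs(L[:,0]+.03)<.06)&(L[:,0]>-.064)
        print(n,m.sum(),"bolt x local",L[m][:,0].min(),L[m][:,0].max())
for _ in range(3): eyes.grab_frame("side")
E
python3 s.py
```

```text
25.925 [ 0.5097 -0.102   0.0787] F [-7.1 -1.8 27. ] M [-0.453  1.681  0.313] [2.2532 2.1861 0.0024] yaw 358.3 0.0081
now 53 bolt x local -0.03731222388173519 0.010584791256301204
before 47 bolt x local -0.05896135743098422 -0.020206112174779148
26.125 [ 0.5097 -0.102   0.0787] F [-6.6 -1.4 26. ] M [-0.491  1.639  0.364] [2.2533 2.1861 0.0024] yaw 358.3 0.0083
```

View pics/side9.png

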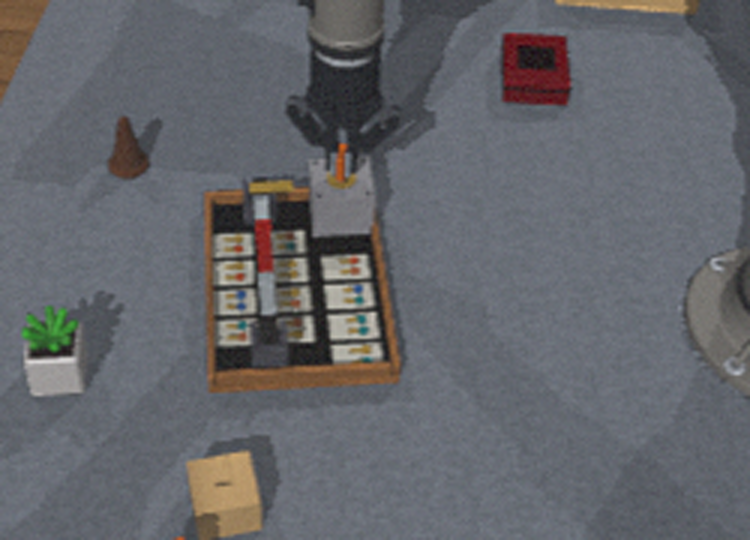

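View pics/side9z.png

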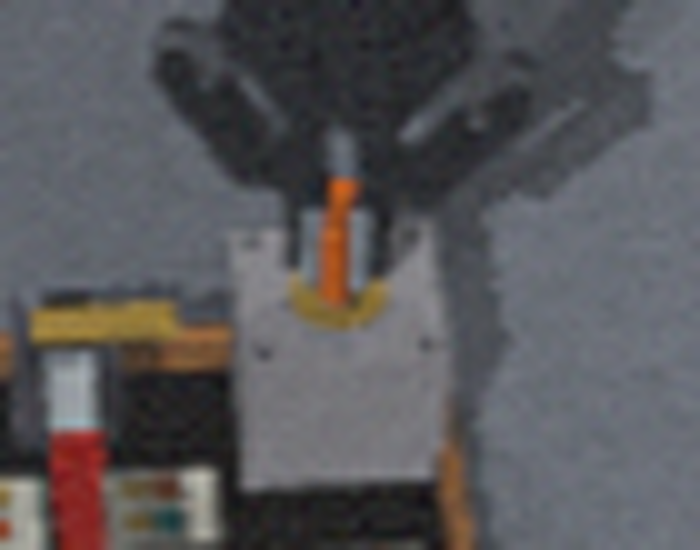

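```bash
python3 -c "
from h import *
print(workorder.hand_in())"
```

```text
the job is handed in; nothing more can be done
None
```

The tray is closed up and handed in at about 26 s, well under the 62 s limit. The bar lies in both cradles and was released. The key from the stand is pushed home, and the arm is still gripping it and holding it turned against its stop.

- **Bar:** The side camera showed it seated in both cradles when I let go, and still seated at the end.
- **Key insertion:** It met pin resistance of up to about 14 N, then stopped hard at a tool height of 78.5 mm, against 79.1 mm expected from its height in the stand. I began the turn only after that stop.
- **Turn:** The tool turned about 103° clockwise. Near the end the torque jumped from 0.11 to 0.25 N m, which I take as the stop, and it was 0.31–0.36 N m while holding.
- **Bolt:** The side camera measured about 31 mm of travel (32 nominal), with the bolt lying over the bar's end.
- **Bystanders:** The plant, cone and gift box looked unmoved in the last picture.

- **Brief push over 40 N:** As the key reached its stop, the push on it through the fingers peaked at about 45 N. That is over the 40 N figure given for the arm or gripper body, but only the fingers were in contact. I eased it to 20–27 N before and during the turn.
- **Camera disagreement:** The two cameras put the lock 2–3 mm apart. I settled the position with the side view of the held key, and it slid in without touching the sides.

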